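# Sort the reagents and film back into their coloured trays

### The arm

A 7-joint arm with a two-finger parallel gripper is mounted at the origin on a cart in front of the work surface, level with it; the furniture and walls round the work are solid. World frame = base frame: x ahead of the robot, y to its left, z up, the work surface at z = 0. Lengths are in m, angles in rad, forces in N, time in s.
With the tool pointing down it reaches from about 0.4 to 0.85 m from the base axis. Payload 10.4 kg.
Tool frame: the origin (TCP) lies at the very end of the fingers, on their centre line; the grasp point (between the pads) lies r.tcp_to_grasp behind it (r.tcp_to_grasp is the distance from the TCP to the grasp point, in m); z points along the fingers, y is the line along which they close (so a half turn about z gives the same grasp; the last joint's range is limited). The gripper opens to 87 mm and grips with 3 to 60 N. Pads are 19 mm wide; open, the fingers measure 117 mm over their backs; the gripper's body (75 mm by 190 mm) begins 51 mm behind the grasp point.
Start: joints at [1.29, 0.332, -0.065, 1.46, 0.022, 1.35, -0.088], TCP at [0.159, -0.604, 0.223] pointing down, gripper open.
Joint ranges: [-2.6, 2.6], [-0.5, 2.12], [-1.47, 1.34], [0.16, 2.42], [-1.27, 4.41], [0.06, 2.06], [-2.6, 2.6]. Speed limits (rad/s): [2.22, 2.22, 2.79, 2.79, 3.14, 3.14, 3.14].

### API

Orientations are given as a unit quaternion [x, y, z, w].
In Python, from bench import monitor, cams, ticket, r gives the robot as it stands.
- The arm moves only by the shell command python3 -m crank 'ROWS' [OPENING] [FORCE]. ROWS is a JSON object whose one key "steps" holds a list of rows, each a list of 2 entries, a list of its own where there are three numbers: the shift along the world's x, y, z in units of 25 mm (1.0 is 25 mm), then the turn, a rotation vector about the world's x, y, z in units of 5 degrees (1.0 is 5 degrees). In form: {"steps": [[[x, y, z], [ax, ay, az]], ...]}. A call has 1 to 10 rows; each row shifts and turns the commanded pose from where the row before left it; what a row does not reach is not made up. A row lasts 1/12 s, in which the tool goes at most 41.7 mm and 7.16 degrees, less where a joint would pass 70% of its speed; a pose out of reach is approached as far as the arm can. A call is refused whole if a number of a shift passes 1 or a number of a turn 1, either way. A call with a gripper value outside its range is refused whole. OPENING is the finger opening in mm, from 0 to 87, set as the call begins (- or left out, the last holds). The fingers move at their own pace and stop on an object; FORCE is the grip in N (left out, the last holds). Time passes only in rows, so rows that do not move let the fingers close. It gives the time, the measured TCP pose, the force, the opening and the grip force at its end, in the units of the state.
- monitor.read_state(): the state, without advancing time (a new reading comes with each control period).
- cams.camera(name): name is "scene" or "top" or "wrist"; returns a dict with "pixels" (480x640x3 uint8, blue, green, red), "z_map" (480x640 float32, m along the optical axis (not along the pixel's ray), 0 where there is no reading), "vfov" (degrees; the focal length in pixels is half the picture's height over the tangent of half this angle, whatever the lens; pixels are square), "cx", "cy" (the principal point, pixels), "k1" (the pictures are not rectified: a ray, as slopes to the right and down, at radius r is drawn at 1 + k1 r^2 times it, then the intrinsics apply), "T" (4x4, takes a point from camera to world coordinates). Camera axes: x right, y up, looking along -z (the intrinsics and any distortion apply to the point x, -y, -z); pixel columns grow to the right and rows downward; lengths in m; the calibration is good to about 2 mm. A picture is of the moment at which its call begins.
- ticket.close_job(): hands the job in; it is judged then, once.
The state is a dict: "time": time; "joint_positions": joint angles; "joint_vel": joint speeds; "joint_torque": joint torques, N m; "ee_pos": TCP position; "eef_rot": TCP orientation; "ft_force": force on the tool from outside, world axes, zero at the start; "torque": the same for the moment, N m; "width": finger opening in m; "grip_force": force on a finger pad.
Only numpy, scipy, OpenCV 4.12 (cv2) and the standard library are available. Lean on these libraries where they do the work, as an engineer would, in place of code of your own. Each camera call takes 0.05 s, during which the arm holds its last target. There are 200 camera calls.

### The job

Clear up after the analysis: of the things standing loose on the near side of the trays, put the two amber dropper bottles into the blue tray, the yellow-capped clear bottle and the stoppered clear flask into the green tray, and the white roll of sealing film into the grey tray. Keep everything upright and set it down gently, so that each thing stands flat on the floor of its tray. Leave the red-lidded sample cup and the empty beaker where they are, and likewise the other dropper bottle and yellow-capped bottle kept in the far left corner of the bench, farther left than all the trays.

Things in the scene. Friction and masses are not known exactly. Their poses are not given: they have to be found in the camera images.
- dropper_tall: the taller amber-brown glass dropper bottle with black rubber bulb: body 41 mm diameter up to 56 mm, then a black collar and bulb, 20 mm wide to grip from 60 to 93 mm height, 114 mm tall in all, 60 g. Loose, starts upright on the near side of the trays. Origin: centre of its underside; z up its axis.
- dropper_short: the shorter amber-brown glass dropper bottle with black rubber bulb: body 37 mm diameter up to 49 mm, then a black collar and bulb, 20 mm wide to grip from 52 to 82 mm height, 103 mm tall in all, 60 g. Loose, starts upright on the near side of the trays. Origin: centre of its underside; z up its axis.
- yellow_cap_bottle: clear glass bottle with a yellow screw cap: body 55 mm diameter up to 56 mm, above it neck and cap, 35 mm wide to grip up to the top at 102 mm, 160 g. Loose, starts upright on the near side of the trays. Origin: centre of its underside; z up its axis.
- stopper_flask: clear conical glass flask with a white stopper: foot 52 mm diameter, narrow neck, stopper 40 mm wide from 84 mm to the top at 104 mm (grip the stopper), 110 g. Loose, starts upright on the near side of the trays. Origin: centre of its underside; z up its axis.
- film_roll: white roll of sealing film standing on end, 52 mm diameter, 50 mm tall, 90 g; grip it across the outside. Loose, starts upright on the near side of the trays. Origin: centre of its underside; z up its axis.
- blue_tray: blue plastic tray for the amber dropper bottles: open top, 130 mm (own x) by 170 mm (own y), 28 mm high, walls and floor 4 mm thick, flat inside (122 by 162 mm clear), so its floor is at z = 4 mm; small lips stick out 12 mm at the two short ends. It cannot be shifted. Origin: centre of its underside; it stands turned by up to 0.25 rad.
- green_tray: green plastic tray for the clear glass bottle and flask: open top, 130 mm (own x) by 170 mm (own y), 28 mm high, walls and floor 4 mm thick, flat inside (122 by 162 mm clear), so its floor is at z = 4 mm; small lips stick out 12 mm at the two short ends. It cannot be shifted. Origin: centre of its underside; it stands turned by up to 0.25 rad.
- grey_tray: grey plastic tray for the film roll: open top, 130 mm (own x) by 170 mm (own y), 28 mm high, walls and floor 4 mm thick, flat inside (122 by 162 mm clear), so its floor is at z = 4 mm; small lips stick out 12 mm at the two short ends. It cannot be shifted. Origin: centre of its underside; it stands turned by up to 0.25 rad.
- sample_cup: bystander, to be left alone: white sample cup with red lid, 59 mm diameter, 66 mm tall, loose; origin: centre of its underside.
- beaker: bystander, to be left alone: empty clear beaker with scale marks, 55 by 62 mm, 71 mm tall, loose; origin: centre of its underside.
Not all that is in view belongs to the job. What is shaped like the dropper_tall but turquoise is not meant.

How it is judged:
By the outcome, as a careful person would: the job done as asked, in the order asked, and still so for the second after the job is handed in, with the robot touching nothing.
It also fails if it takes over 128 s, if anything falls off the work surface, if the arm or the gripper's body presses on something with over 40 N, if the wrist force passes 120 N, or if a joint passes its speed limit or range.

## Working session

There is one attempt and no reset: what is moved stays moved. The work goes in short steps, Python scripts to look and compute and a shell command to move; the robot and the scene stay as the last step left them, time stands still between calls to the robot, and variables do not carry over. Pictures are saved under pics/ and viewed, at most 14 in all, crops included, and the job is handed in when it is done.

```bash
mkdir -p pics; ls; cat > h.py <<'E'
import numpy as np, cv2
from bench import monitor, cams, ticket, r
def shot(n,name):
    c=cams.camera(n); cv2.imwrite(f'pics/{name}.png',c['pixels']); np.savez(f'pics/{name}.npz',**{k:np.asarray(v) for k,v in c.items()}); return c
def load(name): return dict(np.load(f'pics/{name}.npz'))
def world(c):
    """world xyz map for all pixels"""
    h,w=c['z_map'].shape; f=h/2/np.tan(np.radians(float(c['vfov']))/2)
    K=np.array([[f,0,c['cx']],[0,f,c['cy']],[0,0,1]],float)
    u,v=np.meshgrid(np.arange(w),np.arange(h))
    p=cv2.undistortPoints(np.stack([u,v],-1).reshape(-1,1,2).astype(float),K,np.array([float(c['k1']),0,0,0])).reshape(h,w,2)
    d=c['z_map']; P=np.stack([p[...,0]*d,-p[...,1]*d,-d],-1)
    return P@c['T'][:3,:3].T+c['T'][:3,3], p
def onplane(c,u,v,z):
    _,p=world(c); R=c['T'][:3,:3]; t=c['T'][:3,3]
    q=p[int(round(v)),int(round(u))]; d=R@np.array([q[0],-q[1],-1]); return t+d*(z-t[2])/d[2]
E
python3 - <<'E'
from h import *
for n in('top','scene','wrist'):
    c=shot(n,n+'0'); print(n,c['vfov'],c['cx'],c['cy'],c['k1'],np.round(c['T'],3).tolist())
s=monitor.read_state(); print({k:np.round(v,3).tolist() for k,v in s.items()}, r.tcp_to_grasp)
E
```

```text
pics
top 42.18799777759673 324.5131807961181 223.46594302963945 0.03519986947405635 [[-0.003, 0.998, -0.068, 0.381], [-1.0, -0.003, 0.0, 0.073], [-0.0, 0.068, 0.998, 1.57], [0.0, 0.0, 0.0, 1.0]]
scene 56.21768618039873 319.7049225126444 242.4772199784171 0.0007217040078558865 [[-0.529, 0.465, -0.71, -0.348], [-0.849, -0.288, 0.444, 0.609], [0.002, 0.838, 0.546, 0.681], [0.0, 0.0, 0.0, 1.0]]
wrist 70.66387171483734 320.7960013648567 241.98190396067506 -0.03108558142371543 [[0.256, 0.938, 0.235, 0.224], [-0.967, 0.249, 0.06, -0.588], [-0.002, -0.243, 0.97, 0.382], [0.0, 0.0, 0.0, 1.0]]
{'time': 0.15, 'joint_positions': [1.29, 0.333, -0.065, 1.461, 0.022, 1.35, -0.089], 'joint_vel': [0.001, -0.002, -0.0, -0.003, 0.0, -0.001, -0.001], 'joint_torque': [0.001, -62.363, 0.025, -39.014, -0.061, 0.037, 0.0], 'ee_pos': [0.159, -0.604, 0.222], 'eef_rot': [0.992, 0.129, -0.0, -0.0], 'ft_force': [0.306, -0.271, 0.309], 'torque': [0.028, -0.042, -0.014], 'grip_force': 0.0, 'width': 0.087} 0.0187
```

View pics/top0.png

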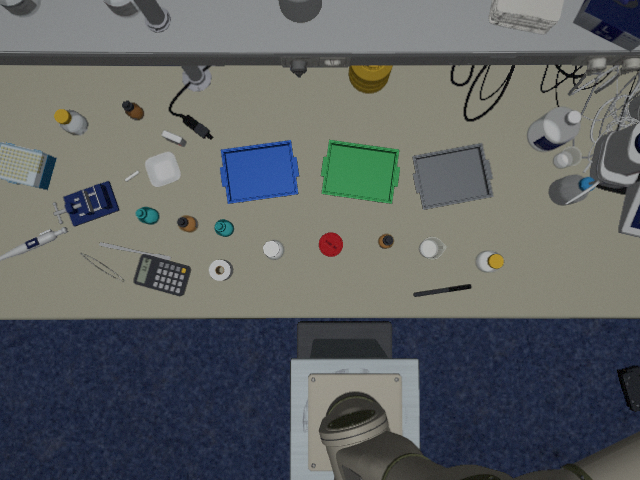

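View pics/scene0.png

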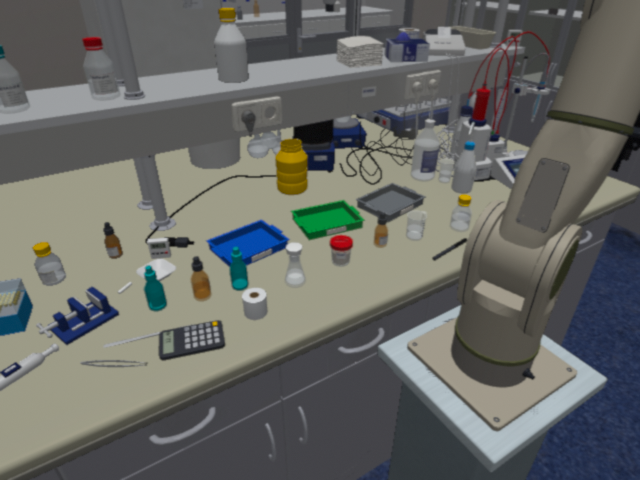

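The top view shows the near-side things: droppers at (187,224) and (386,241), the flask at (272,250), the yellow-capped bottle at (490,262) and the roll at (220,270). The cup is at (331,245), the beaker at (430,248), and turquoise decoys at (148,215) and (224,228). The far-left pair, at (70,122) and (133,110), stays.

```bash
python3 - <<'E'
from h import *
c=load('top0'); W,_=world(c)
img=cv2.resize(c['pixels'][130:330,120:520],(800,400),interpolation=cv2.INTER_CUBIC); cv2.imwrite('pics/crop0.png',img)
print('table z',np.median(W[280:300,300:320,2]))
for n,u,v,h in [('dA',187,224,.103),('dB',386,241,.114),('flask',272,250,.104),('yel',490,262,.102),('roll',220,270,.05),('cup',331,245,.066),('beak',430,248,.071),('tq1',148,215,.1),('tq2',224,228,.1)]:
    w=W[v-16:v+17,u-16:u+17].reshape(-1,3); hi=w[(w[:,2]>.012)]
    mx=np.percentile(hi[:,2],98); t=hi[hi[:,2]>mx-.012]
    o=(hi.min(0)+hi.max(0))/2
    print(n,'max',round(mx,3),'topc',np.round((t.min(0)+t.max(0))[:2]/2,3),np.round(np.ptp(t,0)[:2],3),'all',np.round(hi.min(0),3),np.round(hi.max(0),3))
hsv=cv2.cvtColor(c['pixels'],cv2.COLOR_BGR2HSV)
for n,u0,u1 in [('blue',210,308),('green',312,408),('grey',404,500)]:
    m=np.zeros(hsv.shape[:2],bool); m[132:215,u0:u1]=True
    w=W[m]; z=w[:,2]; rim=w[(z>.019)&(z<.045)]
    (cx,cy),s,a=cv2.minAreaRect(rim[:,:2].astype(np.float32)*1000); print(n,len(rim),np.round([cx,cy]),np.round(s),a,'floor z',np.round(np.median(W[172-3:176,(u0+u1)//2-3:(u0+u1)//2+3,2]),4))
for u,v in [(30,60),(320,62),(600,60),(320,40),(370,75),(198,75)]: print(u,v,np.round(W[v,u],3))
E
```

```text
table z -0.0010411753459377282
dA max 0.115 topc [0.436 0.245] [0.111 0.344] all [0.381 0.073 0.012] [0.506 0.432 1.57 ]
dB max 0.193 topc [0.381 0.073] [0. 0.] all [ 0.381 -0.095  0.015] [0.461 0.073 1.57 ]
flask max 0.111 topc [0.41  0.145] [0.059 0.145] all [0.381 0.073 0.012] [0.445 0.219 1.57 ]
yel max 0.106 topc [ 0.391 -0.137] [0.033 0.421] all [ 0.364 -0.35   0.012] [0.418 0.073 1.57 ]
roll max 0.056 topc [0.371 0.214] [0.049 0.282] all [0.346 0.073 0.013] [0.396 0.356 1.57 ]
cup max 0.072 topc [0.421 0.058] [0.081 0.056] all [0.381 0.031 0.052] [0.462 0.086 1.57 ]
beak max 0.074 topc [ 0.415 -0.073] [0.069 0.291] all [ 0.381 -0.221  0.012] [0.449 0.073 1.57 ]
tq1 max 0.814 topc [0.381 0.073] [0. 0.] all [0.381 0.073 0.012] [0.525 0.526 1.57 ]
tq2 max 1.019 topc [0.381 0.073] [0. 0.] all [0.381 0.073 0.012] [0.496 0.342 1.57 ]
blue 926 [616. 236.] [139. 194.] 7.754872798919678 floor z 0.0032
green 927 [616. -17.] [194. 140.] 81.67035675048828 floor z 0.0024
grey 930 [ 604. -246.] [138. 194.] 10.494400024414062 floor z 0.0027
30 60 [0.819 0.697 0.263]
320 62 [0.803 0.081 0.3  ]
600 60 [ 0.802 -0.495  0.303]
320 40 [0.824 0.081 0.368]
370 75 [ 0.829 -0.036  0.128]
198 75 [0.853 0.385 0.054]
```

View pics/crop0.png

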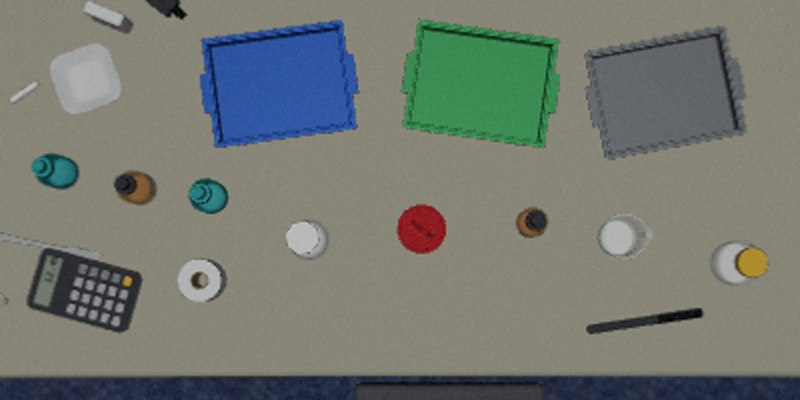

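```bash
cat >> h.py <<'E'
def obj(c,W,u,v,win=20):
    z=W[...,2]; ok=(c['z_map']>.05)&(z>.012)&(z<.13)
    n,l=cv2.connectedComponents(ok.astype(np.uint8)); k=l[v,u]
    if k==0: 
        s=l[v-6:v+7,u-6:u+7]; k=np.bincount(s[s>0]).argmax()
    w=W[l==k]; mx=np.percentile(w[:,2],97)
    out=[len(w),round(mx,3)]
    for lo,hi in [(mx-.012,mx+.02),(.012,.13)]:
        t=w[(w[:,2]>lo)&(w[:,2]<hi)]; (a,b),rad=cv2.minEnclosingCircle((t[:,:2]*1000).astype(np.float32)); out+= [(round(a,1),round(b,1)),round(rad,1), tuple(np.round(t[:,:2].mean(0)*1000,1))]
    return out
E
python3 - <<'E'
from h import *
c=load('top0'); W,_=world(c)
for n,u,v in [('dA',187,224),('dB',386,241),('flask',272,250),('yel',490,262),('roll',215,265),('cup',331,245),('beak',430,248),('tq1',148,215),('tq2',224,228)]: print(n,*obj(c,W,u,v))
c2=load('scene0'); W2,_=world(c2)
for n,u,v in [('dA',201,281),('dB',381,232),('flask',294,265),('yel',462,214),('roll',255,303),('cup',341,250),('tq2',239,270)]: print(n,*obj(c2,W2,u,v), np.round(W2[v,u],3))
E
```

```text
dA 283 0.112 (486.1, 410.3) 11.0 (np.float64(485.9), np.float64(409.0)) (485.5, 411.0) 21.5 (np.float64(484.0), np.float64(403.9))
dB 194 0.103 (442.7, -74.8) 10.8 (np.float64(441.0), np.float64(-76.6)) (441.9, -77.2) 18.8 (np.float64(440.1), np.float64(-74.6))
flask 321 0.108 (422.1, 200.2) 19.2 (np.float64(421.9), np.float64(200.1)) (421.6, 199.5) 24.6 (np.float64(420.4), np.float64(196.0))
yel 514 0.105 (392.0, -329.7) 18.9 (np.float64(390.8), np.float64(-329.2)) (390.0, -328.1) 28.4 (np.float64(390.6), np.float64(-320.8))
roll 381 0.055 (372.2, 329.0) 26.2 (np.float64(371.2), np.float64(329.0)) (372.9, 329.4) 27.1 (np.float64(371.7), np.float64(327.3))
cup 467 0.07 (433.1, 58.5) 29.4 (np.float64(432.9), np.float64(58.6)) (432.9, 58.8) 29.5 (np.float64(432.7), np.float64(58.7))
beak 455 0.073 (421.4, -189.7) 31.6 (np.float64(424.4), np.float64(-191.4)) (421.4, -189.7) 31.6 (np.float64(423.9), np.float64(-189.9))
tq1 320 0.112 (505.1, 509.1) 10.8 (np.float64(506.4), np.float64(509.1)) (505.7, 507.5) 21.7 (np.float64(504.5), np.float64(501.5))
tq2 264 0.113 (474.6, 321.2) 7.5 (np.fl
[... 469 characters left out ...]
45.3)) (551.0, 227.1) 159.7 (np.float64(520.6), np.float64(247.8)) [0.409 0.207 0.06 ]
yel 568 0.103 (389.6, -328.9) 21.3 (np.float64(386.7), np.float64(-325.0)) (387.2, -326.4) 27.7 (np.float64(380.7), np.float64(-317.7)) [ 0.373 -0.312  0.06 ]
roll 602 0.052 (369.6, 329.6) 27.5 (np.float64(367.0), np.float64(331.0)) (368.9, 329.8) 28.2 (np.float64(361.5), np.float64(333.0)) [0.346 0.338 0.049]
cup 545 0.068 (430.6, 59.3) 30.8 (np.float64(427.0), np.float64(61.8)) (430.6, 59.3) 30.8 (np.float64(421.8), np.float64(65.5)) [0.407 0.074 0.056]
tq2 2172 0.104 (445.4, 258.3) 81.0 (np.float64(435.4), np.float64(245.3)) (551.0, 227.1) 159.7 (np.float64(520.6), np.float64(247.8)) [0.458 0.325 0.061]
```

Positions agree with the given heights and radii. The tall dropper is the left one at (0.485, 0.410), the short one at (0.4415, -0.076). I'll start with the short one.

```bash
python3 -m crank '{"steps":[[[1,1,0],[0,0,0]],[[1,1,0],[0,0,0]],[[1,1,0],[0,0,0]],[[1,1,0],[0,0,0]],[[1,1,0],[0,0,0]],[[1,1,0],[0,0,0]],[[1,1,0],[0,0,0]],[[1,1,0],[0,0,0]],[[1,1,0],[0,0,0]],[[1,1,0],[0,0,0]]]}' 50 12
python3 -m crank '{"steps":[[[0.13,1,0],[0,0,0]],[[0.13,1,0],[0,0,0]],[[0.13,1,0],[0,0,0]],[[0.13,1,0],[0,0,0]],[[0.13,1,0],[0,0,0]],[[0.13,1,0],[0,0,0]],[[0.13,1,0],[0,0,0]],[[0.13,1,0],[0,0,0]],[[0.13,1,0],[0,0,0]],[[0.13,1,0],[0,0,0]]]}'
```

```text
time: 0.98
ee_pos: [0.4102, -0.3529, 0.2225]
eef_rot: [0.992, 0.128, -0.0, 0.0]
ft_force: [0.3, -0.1, -0.2]
width: 0.0502
grip_force: 0.0
time: 1.82
ee_pos: [0.4417, -0.1031, 0.2225]
eef_rot: [0.992, 0.129, -0.0, 0.0]
ft_force: [-0.1, -0.3, 0.4]
width: 0.0501
grip_force: 0.0
```

```bash
python3 -m crank '{"steps":[[[0,0.54,0],[0,0,0]],[[0,0.54,0],[0,0,0]],[[0,0,-1],[0,0,0]],[[0,0,-1],[0,0,0]],[[0,0,-1],[0,0,0]],[[0,0,-1],[0,0,0]],[[0,0,0],[0,0,0]]]}'
python3 - <<'E'
from h import *
c=shot('wrist','w1')
E
```

```text
time: 2.4
ee_pos: [0.4389, -0.077, 0.1185]
eef_rot: [0.992, 0.129, -0.003, -0.001]
ft_force: [-0.7, 0.0, 0.5]
width: 0.05
grip_force: 0.0
```

View pics/w1.png

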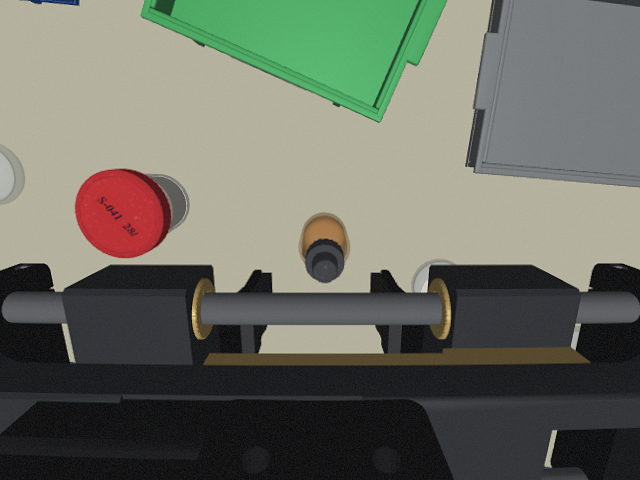

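The bulb, at (325,265), is centred between the fingers (midline about 322). I'll descend, grip and lift.

```bash
python3 -m crank '{"steps":[[[0,0,-0.8],[0,0,0]],[[0,0,-0.8],[0,0,0]],[[0,0,-0.7],[0,0,0]],[[0,0,-0.5],[0,0,0]],[[0,0,0],[0,0,0]],[[0,0,0],[0,0,0]]]}'
python3 -m crank '{"steps":[[[0,0,0],[0,0,0]],[[0,0,0],[0,0,0]],[[0,0,0],[0,0,0]],[[0,0,0],[0,0,0]],[[0,0,0],[0,0,0]],[[0,0,0],[0,0,0]],[[0,0,0],[0,0,0]],[[0,0,0],[0,0,0]]]}' 0 12
```

```text
time: 2.95
ee_pos: [0.4425, -0.0774, 0.0538]
eef_rot: [0.992, 0.128, 0.0, 0.0]
ft_force: [0.9, 0.3, 0.7]
width: 0.05
grip_force: 0.0
time: 3.62
ee_pos: [0.442, -0.0774, 0.0527]
eef_rot: [0.992, 0.129, 0.0, 0.0]
ft_force: [-0.7, -0.3, 2.0]
width: 0.0197
grip_force: 12.0
```

```bash
python3 -m crank '{"steps":[[[0,0,0.4],[0,0,0]],[[0,0,0.8],[0,0,0]],[[0,0,0.8],[0,0,0]],[[0,0,0.4],[0,0,0]],[[0.3,0.5,0],[0,0,0]],[[0.66,1,0],[0,0,0]],[[0.66,1,0],[0,0,0]],[[0.66,1,0],[0,0,0]],[[0.66,1,0],[0,0,0]],[[0.66,1,0],[0,0,0]]]}'
python3 -m crank '{"steps":[[[0.66,1,0],[0,0,0]],[[0.66,1,0],[0,0,0]],[[0.66,1,0],[0,0,0]],[[0.66,1,0],[0,0,0]],[[0.66,1,0],[0,0,0]],[[0.26,0.42,0],[0,0,0]],[[0,0,0],[0,0,0]],[[0,0,0],[0,0,0]]]}'
```

```text
time: 4.45
ee_pos: [0.5324, 0.0612, 0.1127]
eef_rot: [0.992, 0.128, -0.0, 0.0]
ft_force: [1.0, -0.9, -0.8]
width: 0.0196
grip_force: 12.0
time: 5.12
ee_pos: [0.6205, 0.1961, 0.1121]
eef_rot: [0.992, 0.129, -0.001, -0.0]
ft_force: [-0.5, -1.9, 0.2]
width: 0.0196
grip_force: 12.0
```

```bash
python3 -m crank '{"steps":[[[0,0,-0.6],[0,0,0]],[[0,0,-0.6],[0,0,0]],[[0,0,-0.5],[0,0,0]],[[0,0,-0.3],[0,0,0]],[[0,0,-0.1],[0,0,0]],[[0,0,-0.05],[0,0,0]],[[0,0,0],[0,0,0]],[[0,0,0],[0,0,0]]]}'
```

```text
time: 5.78
ee_pos: [0.6213, 0.1958, 0.0596]
eef_rot: [0.992, 0.128, 0.001, -0.0]
ft_force: [-0.2, -0.1, -1.0]
width: 0.0196
grip_force: 12.0
```

```bash
python3 -m crank '{"steps":[[[0,0,-0.04],[0,0,0]],[[0,0,-0.04],[0,0,0]],[[0,0,-0.03],[0,0,0]],[[0,0,0],[0,0,0]],[[0,0,0],[0,0,0]]]}'
```

```text
time: 6.2
ee_pos: [0.6213, 0.1957, 0.0568]
eef_rot: [0.992, 0.128, 0.001, 0.0]
ft_force: [-0.5, -1.2, 4.8]
width: 0.0193
grip_force: 12.0
```

Contact (about 5 N up) at exactly the expected height. I'll release and go up, then over to the tall dropper at (0.485, 0.4105).

```bash
python3 -m crank '{"steps":[[[0,0,0],[0,0,0]],[[0,0,0],[0,0,0]],[[0,0,0],[0,0,0]],[[0,0,0],[0,0,0]],[[0,0,0.5],[0,0,0]],[[0,0,1],[0,0,0]],[[0,0,1],[0,0,0]],[[0,0,1],[0,0,0]],[[0,0,0.5],[0,0,0]],[[0,0,0],[0,0,0]]]}' 50 12
python3 -m crank '{"steps":[[[-0.3,0.5,0],[0,0,0]],[[-0.64,1,0],[0,0,0]],[[-0.64,1,0],[0,0,0]],[[-0.64,1,0],[0,0,0]],[[-0.64,1,0],[0,0,0]],[[-0.64,1,0],[0,0,0]],[[-0.64,1,0],[0,0,0]],[[-0.64,1,0],[0,0,0]],[[-0.64,1,0],[0,0,0]],[[0,0.5,0],[0,0,0]]]}'
python3 - <<'E'
from h import *
c=shot('top','t1'); cv2.imwrite('pics/t1c.png',cv2.resize(c['pixels'][130:290,130:390],(780,480)))
E
```

```text
time: 7.03
ee_pos: [0.6223, 0.1965, 0.1601]
eef_rot: [0.992, 0.129, 0.003, -0.0]
ft_force: [-0.3, -0.4, 0.3]
width: 0.0501
grip_force: 0.0
time: 7.87
ee_pos: [0.4792, 0.4251, 0.1547]
eef_rot: [0.991, 0.132, -0.002, -0.0]
ft_force: [-1.4, 0.4, -0.5]
width: 0.0498
grip_force: 0.0
```

View pics/t1c.png

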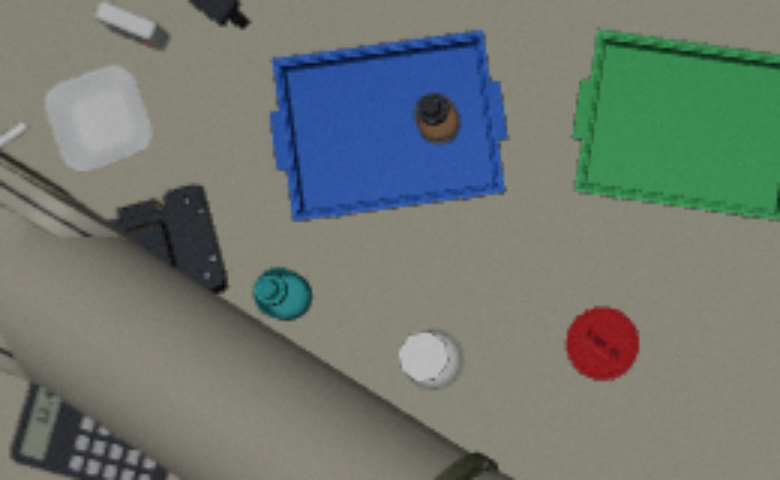

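The short dropper stands in the blue tray, at (435,118) in the crop. Next, the tall one.

```bash
python3 -m crank '{"steps":[[[0,-0.41,0],[0,0,0]],[[0,0,0],[0,0,0]],[[0,0,0],[0,0,0]],[[0,0,0],[0,0,0]]]}'
python3 - <<'E'
from h import *
c=shot('wrist','w2')
E
```

```text
time: 8.25
ee_pos: [0.4859, 0.4093, 0.1556]
eef_rot: [0.992, 0.128, -0.0, 0.0]
ft_force: [0.1, 0.8, 0.4]
width: 0.0499
grip_force: 0.0
```

View pics/w2.png

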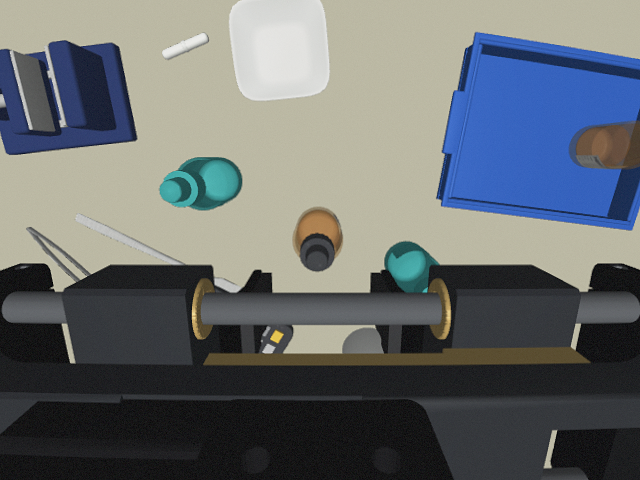

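The bulb, at (317,252), is central and the turquoise bottle at (407,265) lies clear of the finger.

```bash
python3 -m crank '{"steps":[[[0,0.05,-0.8],[0,0,0]],[[0,0,-0.9],[0,0,0]],[[0,0,-0.9],[0,0,0]],[[0,0,-0.7],[0,0,0]],[[0,0,-0.4],[0,0,0]],[[0,0,0],[0,0,0]],[[0,0,0],[0,0,0]]]}'
python3 -m crank '{"steps":[[[0,0,0],[0,0,0]],[[0,0,0],[0,0,0]],[[0,0,0],[0,0,0]],[[0,0,0],[0,0,0]],[[0,0,0],[0,0,0]],[[0,0,0],[0,0,0]],[[0,0,0],[0,0,0]],[[0,0,0],[0,0,0]]]}' 0 12
```

```text
time: 8.88
ee_pos: [0.4855, 0.4117, 0.0639]
eef_rot: [0.992, 0.128, -0.0, -0.0]
ft_force: [0.1, 0.3, 0.0]
width: 0.0497
grip_force: 0.0
time: 9.55
ee_pos: [0.4855, 0.4118, 0.0638]
eef_rot: [0.992, 0.129, 0.0, -0.0]
ft_force: [0.2, -1.0, 0.1]
width: 0.0195
grip_force: 12.0
```

```bash
python3 -m crank '{"steps":[[[0,0,0.4],[0,0,0]],[[0,0,0.8],[0,0,0]],[[0,0,0.8],[0,0,0]],[[0,0,0.4],[0,0,0]],[[0.4,0,0],[0,0,0]],[[0.8,-0.5,0],[0,0,0]],[[0.8,-0.8,0],[0,0,0]],[[0.8,-0.8,0],[0,0,0]],[[0.8,-0.8,0],[0,0,0]],[[0.8,-0.8,0],[0,0,0]]]}'
python3 -m crank '{"steps":[[[0.6,-0.8,0],[0,0,0]],[[0,-0.6,0],[0,0,0]],[[0,-0.26,0],[0,0,0]],[[0,0,0],[0,0,0]],[[0,0,-0.6],[0,0,0]],[[0,0,-0.7],[0,0,0]],[[0,0,-0.6],[0,0,0]],[[0,0,-0.2],[0,0,0]],[[0,0,0],[0,0,0]],[[0,0,0],[0,0,0]]]}'
```

```text
time: 10.38
ee_pos: [0.5967, 0.3173, 0.1223]
eef_rot: [0.992, 0.128, -0.001, 0.001]
ft_force: [-0.2, 0.1, -0.9]
width: 0.0192
grip_force: 12.0
time: 11.22
ee_pos: [0.6102, 0.2784, 0.0713]
eef_rot: [0.992, 0.129, -0.0, -0.0]
ft_force: [0.6, -0.2, -0.2]
width: 0.0193
grip_force: 12.0
```

```bash
python3 -m crank '{"steps":[[[0,0,-0.04],[0,0,0]],[[0,0,-0.04],[0,0,0]],[[0,0,-0.04],[0,0,0]],[[0,0,-0.02],[0,0,0]],[[0,0,0],[0,0,0]],[[0,0,0],[0,0,0]]]}'
```

```text
time: 11.72
ee_pos: [0.6105, 0.2777, 0.0678]
eef_rot: [0.992, 0.129, 0.0, -0.0]
ft_force: [-0.0, 0.1, 0.1]
width: 0.0193
grip_force: 12.0
```

```bash
python3 -m crank '{"steps":[[[0,0,-0.03],[0,0,0]],[[0,0,0],[0,0,0]],[[0,0,0],[0,0,0]]]}'
```

```text
time: 11.97
ee_pos: [0.6107, 0.2778, 0.0677]
eef_rot: [0.992, 0.128, 0.001, -0.0]
ft_force: [-2.2, -0.2, 6.9]
width: 0.0194
grip_force: 12.0
```

```bash
python3 -m crank '{"steps":[[[0,0,0],[0,0,0]],[[0,0,0],[0,0,0]],[[0,0,0],[0,0,0]],[[0,0,0],[0,0,0]],[[0,0,0.5],[0,0,0]],[[0,0,1],[0,0,0]],[[0,0,1],[0,0,0]],[[0,0,1],[0,0,0]],[[0,0,0.5],[0,0,0]],[[0,0,0],[0,0,0]]]}' 50 12
python3 -m crank '{"steps":[[[0,-0.5,0],[0,0,0]],[[0,-1,0],[0,0,0]],[[0,-1,0],[0,0,0]],[[0,-1,0],[0,0,0]],[[0,-1,0],[0,0,0]],[[0,-1,0],[0,0,0]],[[-0.4,-1,0],[0,0,0]],[[-0.5,-1,0],[0,0,0]],[[-0.5,-1,0],[0,0,0]],[[-0.5,-1,0],[0,0,0]]]}' 65
python3 -m crank '{"steps":[[[-0.5,-1,0],[0,0,0]],[[-0.5,-1,0],[0,0,0]],[[-0.5,-1,0],[0,0,0]],[[-0.5,-1,0],[0,0,0]],[[-0.5,-1,0],[0,0,0]],[[-0.5,-1,0],[0,0,0]],[[-0.5,-1,0],[0,0,0]],[[-0.5,-1,0],[0,0,0]],[[-0.5,-1,0],[0,0,0]],[[-0.5,-1,0],[0,0,0]]]}'
python3 -m crank '{"steps":[[[-0.5,-1,0],[0,0,0]],[[-0.5,-1,0],[0,0,0]],[[-0.5,-1,0],[0,0,0]],[[-0.4,-1,0],[0,0,0]],[[0,-0.8,0],[0,0,0]],[[0,0,0],[0,0,0]],[[0,0,0],[0,0,0]]]}'
python3 - <<'E'
from h import *
shot('wrist','w3')
c=shot('top','t2'); cv2.imwrite('pics/t2c.png',cv2.resize(c['pixels'][130:290,130:390],(780,480)))
E
```

```text
time: 12.8
ee_pos: [0.6117, 0.2787, 0.1709]
eef_rot: [0.992, 0.128, 0.003, -0.001]
ft_force: [0.3, 0.6, 0.9]
width: 0.05
grip_force: 0.0
time: 13.63
ee_pos: [0.561, 0.0376, 0.1649]
eef_rot: [0.992, 0.128, -0.001, -0.0]
ft_force: [0.9, -0.1, 0.0]
width: 0.0649
grip_force: 0.0
time: 14.47
ee_pos: [0.4354, -0.2116, 0.1653]
eef_rot: [0.992, 0.128, -0.001, -0.001]
ft_force: [0.9, 0.6, -0.7]
width: 0.0651
grip_force: 0.0
time: 15.05
ee_pos: [0.3885, -0.3306, 0.1652]
eef_rot: [0.992, 0.127, -0.001, -0.001]
ft_force: [1.0, 0.6, -0.2]
width: 0.0653
grip_force: 0.0
```

View pics/w3.png

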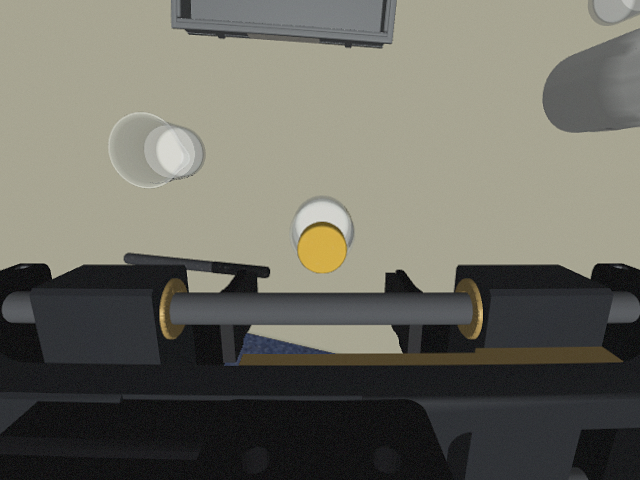

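View pics/t2c.png

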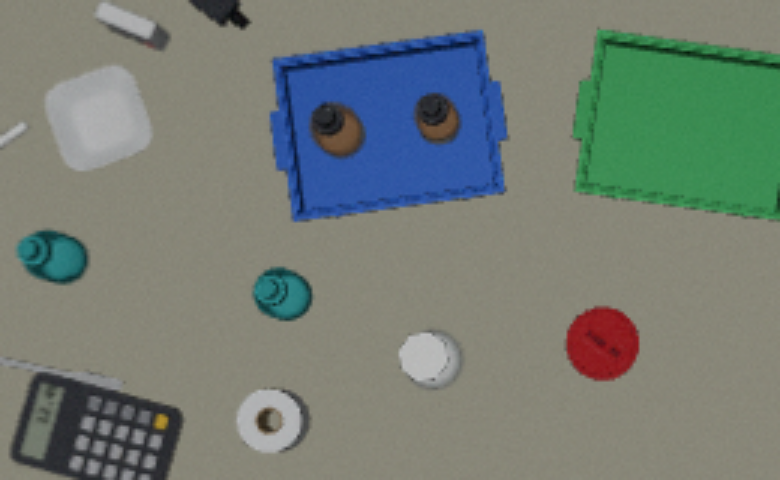

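Both droppers stand in the blue tray; the yellow cap, at (322,248), is centred between the fingers.

```bash
python3 -m crank '{"steps":[[[0,0,-0.8],[0,0,0]],[[0,0,-0.9],[0,0,0]],[[0,0,-0.9],[0,0,0]],[[0,0,-0.8],[0,0,0]],[[0,0,-0.5],[0,0,0]],[[0,0,-0.12],[0,0,0]],[[0,0,0],[0,0,0]],[[0,0,0],[0,0,0]]]}'
python3 -m crank '{"steps":[[[0,0,0],[0,0,0]],[[0,0,0],[0,0,0]],[[0,0,0],[0,0,0]],[[0,0,0],[0,0,0]],[[0,0,0],[0,0,0]],[[0,0,0],[0,0,0]],[[0,0,0],[0,0,0]],[[0,0,0],[0,0,0]]]}' 0 20
```

```text
time: 15.82
ee_pos: [0.3908, -0.3295, 0.0669]
eef_rot: [0.992, 0.129, 0.0, 0.0]
ft_force: [0.8, -0.2, -0.1]
width: 0.065
grip_force: 0.0
time: 16.48
ee_pos: [0.3904, -0.33, 0.0665]
eef_rot: [0.992, 0.129, 0.0, 0.0]
ft_force: [0.3, 0.7, 1.1]
width: 0.0343
grip_force: 20.0
```

```bash
python3 -m crank '{"steps":[[[0,0,0.4],[0,0,0]],[[0,0,0.8],[0,0,0]],[[0,0,0.8],[0,0,0]],[[0,0,0.8],[0,0,0]],[[0.4,0,0.4],[0,0,0]],[[0.8,0.4,0],[0,0,0]],[[1,0.6,0],[0,0,0]],[[1,0.6,0],[0,0,0]],[[1,0.8,0],[0,0,0]],[[1,1,0],[0,0,0]]]}'
python3 -m crank '{"steps":[[[1,1,0],[0,0,0]],[[1,1,0],[0,0,0]],[[1,1,0],[0,0,0]],[[0.58,1,0],[0,0,0]],[[0,1,0],[0,0,0]],[[0,1,0],[0,0,0]],[[0,0.9,0],[0,0,0]],[[0,0.62,0],[0,0,0]],[[0,0,0],[0,0,0]],[[0,0,0],[0,0,0]]]}'
python3 -m crank '{"steps":[[[0,0,-0.6],[0,0,0]],[[0,0,-0.7],[0,0,0]],[[0,0,-0.7],[0,0,0]],[[0,0,-0.6],[0,0,0]],[[0,0,-0.2],[0,0,0]],[[0,0,0],[0,0,0]],[[0,0,0],[0,0,0]]]}'
```

```text
time: 17.32
ee_pos: [0.521, -0.2451, 0.1468]
eef_rot: [0.992, 0.127, -0.0, 0.0]
ft_force: [0.5, -0.8, -1.2]
width: 0.0342
grip_force: 20.0
time: 18.15
ee_pos: [0.6098, -0.0561, 0.1468]
eef_rot: [0.992, 0.129, -0.0, 0.0]
ft_force: [-0.3, -0.4, -1.1]
width: 0.0345
grip_force: 20.0
time: 18.73
ee_pos: [0.6101, -0.0577, 0.077]
eef_rot: [0.992, 0.128, 0.0, 0.0]
ft_force: [0.5, 0.0, -0.8]
width: 0.0343
grip_force: 20.0
```

```bash
python3 -m crank '{"steps":[[[0,0,-0.1],[0,0,0]],[[0,0,-0.06],[0,0,0]],[[0,0,-0.04],[0,0,0]],[[0,0,-0.04],[0,0,0]],[[0,0,0],[0,0,0]],[[0,0,0],[0,0,0]]]}'
```

```text
time: 19.23
ee_pos: [0.61, -0.0569, 0.0706]
eef_rot: [0.992, 0.129, 0.0, 0.0]
ft_force: [-0.3, -0.3, -0.5]
width: 0.0342
grip_force: 20.0
```

```bash
python3 -m crank '{"steps":[[[0,0,-0.03],[0,0,0]],[[0,0,0],[0,0,0]],[[0,0,0],[0,0,0]]]}'
```

```text
time: 19.48
ee_pos: [0.6104, -0.0569, 0.0705]
eef_rot: [0.992, 0.128, 0.001, 0.0]
ft_force: [-1.2, -0.8, 5.3]
width: 0.0344
grip_force: 20.0
```

```bash
python3 -m crank '{"steps":[[[0,0,0],[0,0,0]],[[0,0,0],[0,0,0]],[[0,0,0],[0,0,0]],[[0,0,0],[0,0,0]],[[0,0,0.5],[0,0,0]],[[0,0,1],[0,0,0]],[[0,0,1],[0,0,0]],[[0,0,1],[0,0,0]],[[0,0,0.5],[0,0,0]],[[0,0,0],[0,0,0]]]}' 70 20
python3 -m crank '{"steps":[[[-0.4,0.5,0],[0,0,0]],[[-0.7,1,0],[0,0,0]],[[-0.8,1,0],[0,0,0]],[[-0.8,1,0],[0,0,0]],[[-0.8,1,0],[0,0,0]],[[-0.8,1,0],[0,0,0]],[[-0.8,1,0],[0,0,0]],[[-0.8,1,0],[0,0,0]],[[-0.8,1,0],[0,0,0]],[[-0.8,1,0],[0,0,0]]]}'
python3 -m crank '{"steps":[[[-0.06,0.78,0],[0,0,0]],[[0,0,0],[0,0,0]],[[0,0,0],[0,0,0]],[[0,0,0],[0,0,0]]]}'
python3 - <<'E'
from h import *
shot('wrist','w4')
E
```

```text
time: 20.32
ee_pos: [0.6116, -0.0567, 0.1735]
eef_rot: [0.992, 0.129, 0.003, 0.001]
ft_force: [0.1, 0.5, 0.0]
width: 0.0699
grip_force: 0.0
time: 21.15
ee_pos: [0.4208, 0.1813, 0.1688]
eef_rot: [0.992, 0.128, -0.0, 0.0]
ft_force: [0.5, 1.0, 0.3]
width: 0.0702
grip_force: 0.0
time: 21.48
ee_pos: [0.4209, 0.1991, 0.169]
eef_rot: [0.992, 0.128, -0.0, 0.0]
ft_force: [1.2, 0.1, -0.6]
width: 0.0699
grip_force: 0.0
```

View pics/w4.png

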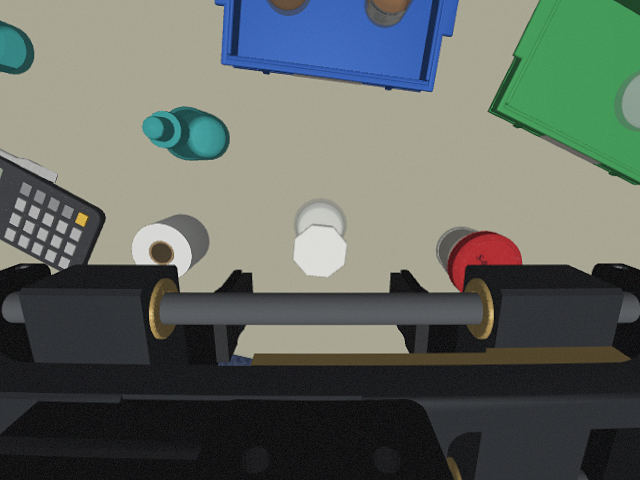

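The stopper, at (320,250), is centred; the roll and cup are clear of the fingers.

```bash
python3 -m crank '{"steps":[[[0,0,-0.8],[0,0,0]],[[0,0,-0.9],[0,0,0]],[[0,0,-0.9],[0,0,0]],[[0,0,-0.7],[0,0,0]],[[0,0,-0.4],[0,0,0]],[[0,0,-0.04],[0,0,0]],[[0,0,0],[0,0,0]],[[0,0,0],[0,0,0]]]}'
python3 -m crank '{"steps":[[[0,0,0],[0,0,0]],[[0,0,0],[0,0,0]],[[0,0,0],[0,0,0]],[[0,0,0],[0,0,0]],[[0,0,0],[0,0,0]],[[0,0,0],[0,0,0]],[[0,0,0],[0,0,0]],[[0,0,0],[0,0,0]]]}' 0 15
```

```text
time: 22.2
ee_pos: [0.4216, 0.2002, 0.077]
eef_rot: [0.992, 0.128, 0.001, -0.0]
ft_force: [0.1, -0.7, 0.4]
width: 0.0701
grip_force: 0.0
time: 22.87
ee_pos: [0.4209, 0.2002, 0.0762]
eef_rot: [0.992, 0.129, 0.0, 0.0]
ft_force: [-0.8, -0.5, 1.3]
width: 0.0357
grip_force: 14.8
```

```bash
python3 -m crank '{"steps":[[[0,0,0.4],[0,0,0]],[[0,0,0.8],[0,0,0]],[[0,0,0.8],[0,0,0]],[[0,0,0.8],[0,0,0]],[[0.4,0,0.4],[0,0,0]],[[0.8,-0.2,0],[0,0,0]],[[0.9,-0.6,0],[0,0,0]],[[0.9,-0.8,0],[0,0,0]],[[0.9,-0.8,0],[0,0,0]],[[0.9,-0.8,0],[0,0,0]]]}'
python3 -m crank '{"steps":[[[0.9,-0.8,0],[0,0,0]],[[0.9,-0.8,0],[0,0,0]],[[0.9,-0.8,0],[0,0,0]],[[0.54,-0.8,0],[0,0,0]],[[0,-0.5,0],[0,0,0]],[[0,-0.18,0],[0,0,0]],[[0,0,0],[0,0,0]],[[0,0,0],[0,0,0]]]}'
python3 -m crank '{"steps":[[[0,0,-0.6],[0,0,0]],[[0,0,-0.7],[0,0,0]],[[0,0,-0.7],[0,0,0]],[[0,0,-0.6],[0,0,0]],[[0,0,-0.3],[0,0,0]],[[0,0,0],[0,0,0]],[[0,0,0],[0,0,0]]]}'
```

```text
time: 23.7
ee_pos: [0.5417, 0.1191, 0.1567]
eef_rot: [0.992, 0.129, 0.0, 0.0]
ft_force: [0.5, 0.7, -1.2]
width: 0.0357
grip_force: 14.9
time: 24.37
ee_pos: [0.6212, 0.0244, 0.1565]
eef_rot: [0.992, 0.129, 0.0, -0.0]
ft_force: [0.2, 0.8, -1.1]
width: 0.0356
grip_force: 14.9
time: 24.95
ee_pos: [0.6217, 0.0241, 0.0842]
eef_rot: [0.992, 0.129, 0.0, -0.0]
ft_force: [-0.1, -0.5, -1.6]
width: 0.0357
grip_force: 14.9
```

```bash
python3 -m crank '{"steps":[[[0,0,-0.06],[0,0,0]],[[0,0,-0.04],[0,0,0]],[[0,0,-0.04],[0,0,0]],[[0,0,0],[0,0,0]],[[0,0,0],[0,0,0]]]}'
python3 -m crank '{"steps":[[[0,0,-0.03],[0,0,0]],[[0,0,0],[0,0,0]],[[0,0,0],[0,0,0]]]}'
```

```text
time: 25.37
ee_pos: [0.6219, 0.0231, 0.0803]
eef_rot: [0.992, 0.129, 0.0, 0.0]
ft_force: [0.7, -0.6, -0.6]
width: 0.0355
grip_force: 14.9
time: 25.62
ee_pos: [0.6224, 0.0233, 0.0803]
eef_rot: [0.992, 0.129, 0.001, 0.0]
ft_force: [-1.7, 0.5, 6.7]
width: 0.0357
grip_force: 14.5
```

```bash
python3 -m crank '{"steps":[[[0,0,0],[0,0,0]],[[0,0,0],[0,0,0]],[[0,0,0],[0,0,0]],[[0,0,0],[0,0,0]],[[0,0,0.5],[0,0,0]],[[0,0,1],[0,0,0]],[[0,0,1],[0,0,0]],[[0,0,1],[0,0,0]],[[0,0,0.5],[0,0,0]],[[0,0,0],[0,0,0]]]}' 58 15
python3 -m crank '{"steps":[[[-0.4,0.5,0],[0,0,0]],[[-0.8,1,0],[0,0,0]],[[-0.8,1,0],[0,0,0]],[[-0.8,1,0],[0,0,0]],[[-0.8,1,0],[0,0,0]],[[-0.8,1,0],[0,0,0]],[[-0.8,1,0],[0,0,0]],[[-0.8,1,0],[0,0,0]],[[-0.8,1,0],[0,0,0]],[[-0.8,1,0],[0,0,0]]]}' 72
python3 -m crank '{"steps":[[[-0.8,1,0],[0,0,0]],[[-0.8,1,0],[0,0,0]],[[-0.8,0.73,0],[0,0,0]],[[-0.02,0,-0.5],[0,0,0]],[[0,0,-0.9],[0,0,0]],[[0,0,-0.9],[0,0,0]],[[0,0,0],[0,0,0]],[[0,0,0],[0,0,0]]]}'
python3 - <<'E'
from h import *
shot('wrist','w5')
E
```

```text
time: 26.45
ee_pos: [0.6235, 0.0235, 0.1833]
eef_rot: [0.992, 0.129, 0.003, 0.0]
ft_force: [0.4, -0.2, 0.3]
width: 0.0582
grip_force: 0.0
time: 27.28
ee_pos: [0.4304, 0.2613, 0.1786]
eef_rot: [0.992, 0.128, -0.0, 0.0]
ft_force: [0.9, 1.1, 0.3]
width: 0.0719
grip_force: 0.0
time: 27.95
ee_pos: [0.3706, 0.3282, 0.1209]
eef_rot: [0.992, 0.129, -0.001, 0.001]
ft_force: [1.2, -0.9, 0.7]
width: 0.0719
grip_force: 0.0
```

View pics/w5.png

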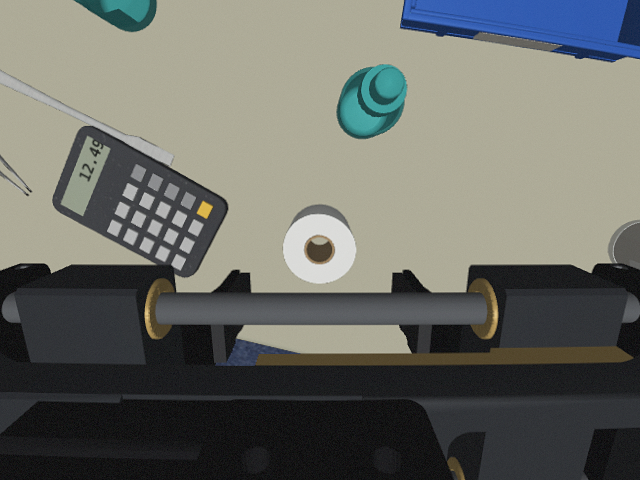

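The roll, at (320,248), is centred, and the calculator and turquoise bottle are clear. I'll descend so the grasp is at about 32 mm height.

```bash
python3 -m crank '{"steps":[[[0,0,-0.8],[0,0,0]],[[0,0,-0.9],[0,0,0]],[[0,0,-0.9],[0,0,0]],[[0,0,-0.8],[0,0,0]],[[0,0,-0.5],[0,0,0]],[[0,0,-0.3],[0,0,0]],[[0,0,0],[0,0,0]],[[0,0,0],[0,0,0]]]}'
python3 -m crank '{"steps":[[[0,0,0],[0,0,0]],[[0,0,0],[0,0,0]],[[0,0,0],[0,0,0]],[[0,0,0],[0,0,0]],[[0,0,0],[0,0,0]],[[0,0,0],[0,0,0]],[[0,0,0],[0,0,0]],[[0,0,0],[0,0,0]]]}' 0 15
```

```text
time: 28.67
ee_pos: [0.3718, 0.3294, 0.0177]
eef_rot: [0.992, 0.128, 0.0, -0.0]
ft_force: [0.3, 0.5, -0.2]
width: 0.0721
grip_force: 0.0
time: 29.33
ee_pos: [0.3716, 0.3291, 0.0173]
eef_rot: [0.992, 0.129, 0.0, -0.0]
ft_force: [0.4, -0.6, 6.0]
width: 0.0515
grip_force: 15.0
```

```bash
python3 -m crank '{"steps":[[[0,0,0.4],[0,0,0]],[[0,0,0.8],[0,0,0]],[[0,0,1],[0,0,0]],[[0,0,1],[0,0,0]],[[0,0,1],[0,0,0]],[[0,0,0.8],[0,0,0]],[[0,0,0.4],[0,0,0]],[[0,0,0],[0,0,0]]]}'
python3 -m crank '{"steps":[[[0.2,-0.5,0],[0,0,0]],[[0.4,-1,0],[0,0,0]],[[0.4,-1,0],[0,0,0]],[[0.4,-1,0],[0,0,0]],[[0.4,-1,0],[0,0,0]],[[0.4,-1,0],[0,0,0]],[[0.4,-1,0],[0,0,0]],[[0.4,-1,0],[0,0,0]],[[0.4,-1,0],[0,0,0]],[[0.4,-1,0],[0,0,0]]]}'
python3 -m crank '{"steps":[[[0.4,-1,0],[0,0,0]],[[0.4,-1,0],[0,0,0]],[[0.4,-1,0],[0,0,0]],[[0.4,-1,0],[0,0,0]],[[0.4,-1,0],[0,0,0]],[[0.4,-1,0],[0,0,0]],[[0.4,-1,0],[0,0,0]],[[0.4,-1,0],[0,0,0]],[[0.4,-1,0],[0,0,0]],[[0.4,-1,0],[0,0,0]]]}'
python3 -m crank '{"steps":[[[0.4,-1,0],[0,0,0]],[[0.4,-1,0],[0,0,0]],[[0.4,-1,0],[0,0,0]],[[0.3,-0.5,0],[0,0,0]],[[0,0,0],[0,0,0]],[[0,0,0],[0,0,0]]]}'
```

```text
time: 30.0
ee_pos: [0.3721, 0.3296, 0.1539]
eef_rot: [0.992, 0.129, 0.002, -0.001]
ft_force: [1.0, 0.1, -1.6]
width: 0.0514
grip_force: 15.0
time: 30.83
ee_pos: [0.4658, 0.0898, 0.1504]
eef_rot: [0.992, 0.129, -0.001, 0.0]
ft_force: [0.8, 0.7, -0.9]
width: 0.0512
grip_force: 15.0
time: 31.67
ee_pos: [0.5658, -0.1598, 0.1498]
eef_rot: [0.992, 0.129, -0.001, -0.0]
ft_force: [0.6, 0.4, -1.7]
width: 0.0516
grip_force: 15.0
time: 32.17
ee_pos: [0.6031, -0.2462, 0.1496]
eef_rot: [0.992, 0.128, -0.001, -0.001]
ft_force: [0.2, 0.8, -0.9]
width: 0.0512
grip_force: 15.0
```

```bash
python3 -m crank '{"steps":[[[0,0,-0.6],[0,0,0]],[[0,0,-0.9],[0,0,0]],[[0,0,-0.9],[0,0,0]],[[0,0,-0.9],[0,0,0]],[[0,0,-0.8],[0,0,0]],[[0,0,-0.5],[0,0,0]],[[0,0,-0.3],[0,0,0]],[[0,0,-0.1],[0,0,0]],[[0,0,0],[0,0,0]],[[0,0,0],[0,0,0]]]}'
```

```text
time: 33.0
ee_pos: [0.6045, -0.2461, 0.0279]
eef_rot: [0.992, 0.129, 0.001, 0.0]
ft_force: [1.2, 0.4, -1.3]
width: 0.0514
grip_force: 15.0
```

```bash
python3 -m crank '{"steps":[[[0,0,-0.1],[0,0,0]],[[0,0,-0.06],[0,0,0]],[[0,0,-0.04],[0,0,0]],[[0,0,-0.04],[0,0,0]],[[0,0,0],[0,0,0]],[[0,0,0],[0,0,0]]]}'
python3 -m crank '{"steps":[[[0,0,-0.03],[0,0,0]],[[0,0,0],[0,0,0]],[[0,0,0],[0,0,0]]]}'
```

```text
time: 33.5
ee_pos: [0.604, -0.2462, 0.0214]
eef_rot: [0.992, 0.128, 0.0, 0.0]
ft_force: [-2.4, -0.4, 4.3]
width: 0.0512
grip_force: 15.0
time: 33.75
ee_pos: [0.604, -0.2462, 0.0213]
eef_rot: [0.992, 0.128, 0.0, 0.0]
ft_force: [-5.6, 1.0, 11.2]
width: 0.0515
grip_force: 14.9
```

```bash
python3 -m crank '{"steps":[[[0,0,0.04],[0,0,0]],[[0,0,0],[0,0,0]]]}'
python3 -m crank '{"steps":[[[0,0,0],[0,0,0]],[[0,0,0],[0,0,0]],[[0,0,0],[0,0,0]],[[0,0,0],[0,0,0]],[[0,0,0.5],[0,0,0]],[[0,0,1],[0,0,0]],[[0,0,1],[0,0,0]],[[0,0,1],[0,0,0]],[[0,0,1],[0,0,0]],[[0,0,1],[0,0,0]]]}' 70
python3 -m crank '{"steps":[[[-0.5,-0.5,0.5],[0,0,0]],[[-1,-0.5,0],[0,0,0]],[[-1,-0.5,0],[0,0,0]],[[-1,-0.5,0],[0,0,0]],[[-1,-0.5,0],[0,0,0]],[[-1,-0.5,0],[0,0,0]],[[-1,-0.5,0],[0,0,0]],[[0,-0.5,0],[0,0,0]],[[0,0,0],[0,0,0]],[[0,0,0],[0,0,0]]]}'
python3 - <<'E'
from h import *
c=shot('top','t9'); shot('scene','s9'); cv2.imwrite('pics/t9c.png',cv2.resize(c['pixels'][90:330,60:520],(800,417)))
W,_=world(c); w=W.copy()
ok=(c['z_map']>.05)
for n,u,v in [('cup',331,245),('beak',430,248),('tq1',148,215),('tq2',224,228)]: print(n,*obj(c,W,u,v))
E
```

```text
time: 33.92
ee_pos: [0.6041, -0.2462, 0.0214]
eef_rot: [0.992, 0.129, 0.0, 0.0]
ft_force: [-2.1, 0.5, 5.4]
width: 0.0515
grip_force: 15.0
time: 34.75
ee_pos: [0.6039, -0.246, 0.1609]
eef_rot: [0.992, 0.129, 0.0, 0.0]
ft_force: [2.1, 0.3, -0.4]
width: 0.0701
grip_force: 0.0
time: 35.58
ee_pos: [0.4419, -0.3462, 0.1718]
eef_rot: [0.992, 0.128, 0.001, 0.0]
ft_force: [0.2, -0.1, -0.3]
width: 0.0699
grip_force: 0.0
cup 465 0.071 (432.7, 58.7) 29.3 (np.float64(432.8), np.float64(58.6)) (432.7, 58.8) 29.4 (np.float64(432.6), np.float64(58.7))
beak 452 0.072 (423.8, -188.5) 30.8 (np.float64(424.5), np.float64(-191.6)) (423.8, -188.5) 30.8 (np.float64(423.9), np.float64(-190.0))
tq1 319 0.113 (506.2, 508.7) 9.8 (np.float64(506.8), np.float64(509.3)) (505.6, 507.6) 21.4 (np.float64(504.2), np.float64(501.6))
tq2 261 0.113 (474.9, 321.2) 7.3 (np.float64(475.1), np.float64(321.1)) (475.0, 321.7) 20.9 (np.float64(473.2), np.float64(316.2))
```

View pics/t9c.png

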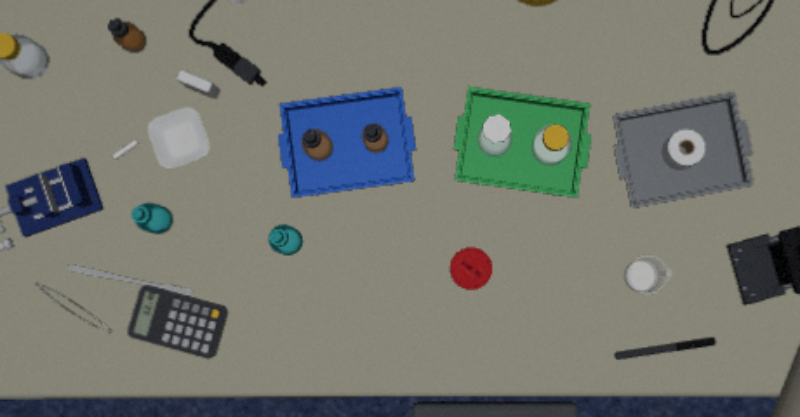

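View pics/s9.png

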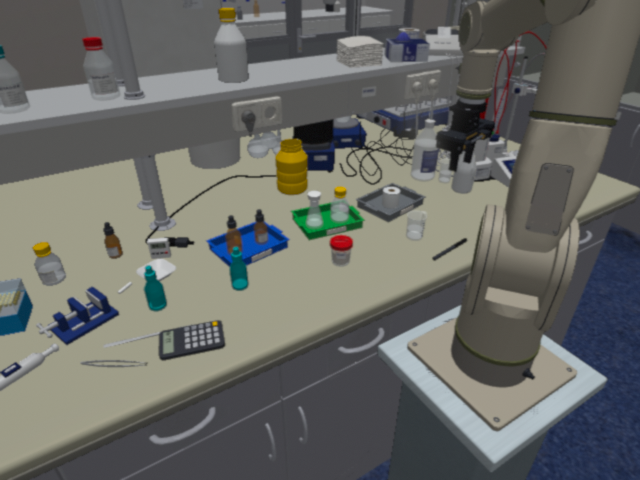

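Both views show all five things upright in their trays: droppers in blue at (317,143) and (375,137), flask and yellow-capped bottle in green at (496,133) and (552,143), and the roll in grey at (686,148). The cup, beaker and far-left pair look unmoved, so I'm handing in.

```bash
python3 -c "
from h import *
print(ticket.close_job())"
```

```text
the job is handed in; nothing more can be done
None
```

The job is handed in at about 36 s on the robot's clock: all five things stand upright in their trays, and the cup, beaker and far-left bottles were left where they were.

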